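Ready a leaning filament spool stand

TASK

Get the filament spool on the leaning stand ready to run: swing the guide arm up and over until it stays back against its stop by itself, then set the lime-green cone gently into the spool's hub, straight and fully home. Check that it runs free by turning the spool and seated cone together about an eighth of a turn, either way, and back to where it stood, then let go. Leave the other things on the table where they are.

Things in the scene. Friction and masses are not known exactly. Their poses are not given: they have to be found in the camera images.
- stand: Black spool stand screwed to the table, foot 205 x 150 x 8 mm; origin on the table under the spool. x and y are level, y along the guide arm's hinge, z up. The spindle leans 30 degrees from upright towards the stand's -x, so the spool's open face looks up and to -x. Behind the spool a column 30 mm wide, 200 mm high, 77 to 101 mm along x, carries the guide arm. It never moves in a run.
- spool (a joint): Turn of the spool on its bearing, rad, any start value, positive anticlockwise seen looking at its open face. Turns endlessly with very little drag (about 0.006 N m) and stays where it is left. A seated cone carries it round by friction in the taper, best when pressed lightly. Spool: brown flanges 170 mm across, 3 mm thick, 50 mm over both, white filament to 132 mm.
- hub_mouth (a point): Centre of the hub's mouth, in the plane of the spool's open face; z axis = spindle axis, pointing out of the hub, 30 degrees from upright. The black hub is a tapered cup matching the green cone: 60 mm wide at the mouth narrowing evenly to 40 mm at 27 mm depth, then a 40 mm bore.
- hub_seat (a point): Point on the spindle axis, 41 mm inside the mouth, where the green cone's origin lies when the cone is fully home; z axis = spindle axis, outwards. The fixed steel spindle, 10 mm thick, ends 11 mm further out on the axis and enters the cone's bore. The taper grips by friction: guide the cone straight in and push it home lightly, about 10 N; let fall, it hangs up crooked.
- spool_label (a point): Outer part of the white paper label with a blue stripe on the spool's open face, 74 mm from the axis: shows how far the spool has turned.
- guide_arm (a joint): Swing of the guide arm, rad: 0 stowed, sloping 20 degrees down over the hub, in the cone's way; 1.92 upright (over-centre); 2.36 raised, leaning 25 degrees back on its stop, where its weight holds it. Left below 1.92 it falls back to 0, beyond 1.92 it falls gently onto the stop. 60 g, almost no friction.
- guide_roller (a point): Centre of the orange and steel guide roller at the arm's free end: a disc 26 mm across and 16 mm wide, its axis level along the stand's y, so its two flat faces can be pinched along y. It lies 135 mm from the hinge, and 44 mm above the spool's face when stowed.
- guide_hinge (a point): Centre of the guide arm's hinge at the top of the column, 185 mm above the table, 85 mm from the stand's origin along its x; the hinge axis is the stand's y, and the arm moves up, over the top and away to the stand's +x.
- hub_cone: Lime-green printed cone, 75 to 150 g, standing upright on its stem. Origin: centre of its underside, z up its axis. Stem 31 mm across, 0 to 14 mm up, with a blind bore 16 mm wide, 14 deep; taper 40 mm across at 14 mm to 62 mm at 44 mm; lip 66 mm across, 44 to 48 mm; round knob 28 mm across, 48 to 86 mm. Fully home the lip stands about 3 mm clear of the spool's face.
- wide_cone: Dark grey cone of the same height (86 mm) for wide spools, taper 62 to 84 mm across, lip 88 mm, knob 32 mm: too big for this hub, a bystander. The two cones change places from run to run.
- tower_tall: Bystander: white model tower, 34 x 34 x 100 mm.
- tower_step: Bystander: white stepped model building, 60 x 40 x 58 mm.
- tower_slab: Bystander: white model slab block, 44 x 24 x 50 mm.
- glue: Bystander: white glue bottle with an orange cap, 38 mm across, 105 mm high.
- tape: Bystander: roll of blue tape lying flat, 84 mm across, 24 mm high.
- scraper: Bystander: bed scraper lying flat, 200 mm long.
There are look-alikes about, which are no part of the job. What is meant by the hub_cone is not orange or red, and is the smaller of those in its own colour.

How it is judged:
On the way, in this order (a step that is already met when the one before it is completed fails the run):
1. the guide arm stays raised, back against its stop (value of joint guide_arm above 2.25 rad), for 0.3 s.
2. the green cone sits fully home and straight in the hub (distance between hub_cone and hub_seat below 0.003 m and angle between the z axis of hub_cone and the z axis of hub_seat, either way round below 0.06 rad), for 0.2 s.
3. with the cone home, the spool is turned about an eighth of a turn (at least 25 degrees) (distance of spool_label from where it was at the start of the episode above 0.032 m and distance between hub_cone and hub_seat below 0.004 m).
At the end, for the whole second after the job is handed in: The guide arm rests raised (beyond 2.25 rad), the green cone is home in the hub (origin within 3 mm of the seat point, axes within 0.06 rad), the spool is back within about 15 degrees of where it stood (label within 20 mm), and cone and spool are at rest (all of step 2 and value of joint guide_arm above 2.25 rad and distance of spool_label from where it was at the start of the episode below 0.02 m and linear speed of hub_cone below 0.02 m/s and velocity of joint spool between -0.1 and 0.1 rad/s); the robot touches nothing.
It fails at once if the cone is rammed or dropped into the hub (faster than 0.25 m/s over its last 20 mm, or over 60 N between cone and stand) (contact force between hub_cone and stand above 60 N or (linear speed of hub_cone above 0.25 m/s and distance between hub_cone and hub_seat below 0.02 m)).
It fails at once if a bystander is moved more than 30 mm (distance of any of wide_cone, tower_tall, tower_step, tower_slab, glue, tape, scraper from where it was at the start of the episode above 0.03 m).
It also fails if it takes over 64 s, if anything falls off the work surface, if the arm or the gripper's body presses on something with over 40 N, if the wrist force passes 120 N, or if a joint passes its speed limit or range.

ROBOT

A 7-joint arm with a two-finger parallel gripper is mounted at the origin on the work surface. World frame = base frame: x ahead of the robot, y to its left, z up, the work surface at z = 0. Lengths are in m, angles in rad, forces in N, time in s.
With the tool pointing down it reaches from about 0.425 to 0.925 m from the base axis. Payload 6.8 kg.
Tool frame: the origin (TCP) lies midway between the tips of the shut fingers; the grasp point (between the pads) lies 19 mm behind it; x points along the fingers, y is the direction in which the jaws open and shut, and the axes are right-handed (so a half turn about x gives the same grasp; the last joint's range is limited). The gripper opens to 85 mm and grips with 20 to 120 N. Pads are 22 mm wide; open, the fingers measure 114 mm over their backs; the gripper's body (76 mm by 85 mm) begins 54 mm behind the grasp point. The pads swing forward as they close: fully open they stand 13 mm farther back than shut.
Start: joints at [-1.24, 0.477, 0.022, 1.555, -0.011, 1.109, -0.083], TCP at [0.287, 0.611, 0.231] pointing down, gripper open.
Joint ranges: [-2.96, 2.96], [-0.34, 2.1], [-1.41, 1.46], [0.24, 2.44], [-1.37, 4.51], [0.17, 1.92], [-2.96, 2.96]. Speed limits (rad/s): [2.39, 2.39, 3.14, 3.14, 3.14, 3.14, 3.14].

INTERFACE

Orientations are given as a rotation vector (axis times angle).
In Python, from bench import r, viewer, nets gives the robot as it stands.
- The arm moves only by the shell command python3 -m pendant 'ROWS' [FORCE]. ROWS is JSON, one flat list of numbers, 5 for each row, row after row: the finger opening in mm, from 0 to 85.4, then the shift along the tool's x, y, z in mm, then the turn about the tool's x in rad. A call has 1 to 20 rows; each row shifts and turns the commanded pose from where the row before left it, along the tool's axes as they then stand; what a row does not reach is not made up. A row lasts 1/8 s, in which the tool goes at most 62.5 mm and 10.7 degrees, less where a joint would pass 70% of its speed; a pose out of reach is approached as far as the arm can. A call with a gripper value outside its range is refused whole. The fingers move at their own pace and stop on an object; FORCE is the grip in N (left out, the last holds). Time passes only in rows, so rows that do not move let the fingers close. It gives the time, the measured TCP pose, the force and the opening at its end, in the units of the state.
- r.get_obs(): the state, without advancing time (a new reading comes with each control period).
- viewer.grab_frame(name): name is "scene" or "top"; returns (picture, depth): 400x640x3 uint8, red, green, blue; 400x640 float32, m along the optical axis (not along the pixel's ray), 0 where there is no reading.
- viewer.calibration(name): a dict with "mtx" (3x3 intrinsics, pixels), "world_to_cam" (4x4, takes a point from world to camera coordinates). Camera axes: x right, y up, looking along -z (the intrinsics and any distortion apply to the point x, -y, -z); pixel columns grow to the right and rows downward; lengths in m; the calibration is good to about 2 mm. A picture is of the moment at which its call begins. calibration takes no time and is no camera call.
- r.hand_in(): hands the job in, once; it reports no verdict.
Trained networks look in the newest picture that a camera, given by its name, has taken for a name from the list of things; names that differ only in an ending like _2 or _b are one class to them, and where a whole thing is asked for, a point or a joint stands for the part that bears it (a point fixed in the world has none). Each returns a list of dicts, best first, with "score" (0 to 1); they miss things now and then, are a little off and sometimes report something else, mostly with a low value. They report only what shows in the picture. A call takes as long as a camera call. They do not tell look-alikes from the thing itself.
- nets.look_for(name, camera): "location" ([x, y, z] in m, in world coordinates, good to about 4 mm: the middle of the surface that is visible of it).
- nets.silhouettes(name, camera): "mask" (400x640 bool, what is visible of it).
The state is a dict: "clock": time; "joints": joint angles; "qvel": joint speeds; "tau": joint torques, N m; "tcp_pos": TCP position; "orientation": TCP orientation; "contact_force": force on the tool from outside, world axes, zero at the start; "moment": the same for the moment, N m; "grip_width": finger opening in m.
Only numpy, scipy, OpenCV 4.12 (cv2) and the standard library are available. Lean on these libraries where they do the work, as an engineer would, in place of code of your own. Each camera call takes 0.05 s, during which the arm holds its last target. There are 200 camera calls.

## Working session

There is one attempt and no reset: what is moved stays moved. The work goes in short steps, Python scripts to look and compute and a shell command to move; the robot and the scene stay as the last step left them, time stands still between calls to the robot, and variables do not carry over. Pictures are saved under pics/ and viewed, about 8 in all and at most 12, crops included, and the job is handed in when it is done.

```bash
mkdir -p pics; ls; cat > h.py <<'E'
import numpy as np,cv2
from scipy.spatial.transform import Rotation as R
from bench import r,viewer,nets
def cloud(name,d):
    c=viewer.calibration(name);K=np.array(c["mtx"]);T=np.linalg.inv(np.array(c["world_to_cam"]))
    v,u=np.mgrid[:d.shape[0],:d.shape[1]]
    P=np.stack([(u-K[0,2])/K[0,0]*d,-(v-K[1,2])/K[1,1]*d,-d],-1)
    return P@T[:3,:3].T+T[:3,3]
def proj(name,p):
    c=viewer.calibration(name);K=np.array(c["mtx"]);q=np.array(c["world_to_cam"])@np.r_[p,1]
    q=K@np.array([q[0],-q[1],-q[2]]);return q[:2]/q[2]
def save(f,img,s=1):
    cv2.imwrite("pics/"+f,cv2.resize(cv2.cvtColor(img,cv2.COLOR_RGB2BGR),None,fx=s,fy=s,interpolation=cv2.INTER_CUBIC))
def tool():
    o=r.get_obs();return np.array(o["tcp_pos"]),R.from_rotvec(o["orientation"]).as_matrix(),o
E
python3 - <<'E'
from h import *
np.set_printoptions(precision=3,suppress=True)
ims=[]
for n in ("scene","top"):
    im,d=viewer.grab_frame(n);ims.append(im);np.savez(f"{n}0.npz",im=im,d=d)
    for k in ["stand","spool","hub_mouth","spool_label","guide_arm","guide_roller","guide_hinge","hub_cone","wide_cone"]:
        for e in nets.look_for(k,n)[:4]: print(n,k,np.array(e["location"]),round(e["score"],2),proj(n,e["location"]).round())
save("a.png",ims[0],1.25);save("b.png",ims[1],1.25)
p,M,o=tool();print(p,M,o["clock"],o["contact_force"])
E
```

```text
pics
scene stand [0.568 0.072 0.087] 0.57 [350. 199.]
scene hub_mouth [0.564 0.068 0.093] 0.56 [348. 198.]
scene hub_mouth [0.429 0.401 0.02 ] 0.15 [387. 142.]
scene spool_label [0.563 0.067 0.095] 0.66 [347. 198.]
scene guide_arm [ 0.603 -0.31   0.05 ] 0.69 [249. 296.]
scene guide_arm [0.543 0.088 0.159] 0.56 [349. 175.]
scene guide_roller [0.541 0.088 0.159] 0.78 [349. 174.]
scene guide_hinge [0.568 0.068 0.09 ] 0.74 [349. 199.]
scene hub_cone [ 0.516 -0.37   0.05 ] 0.85 [209. 287.]
scene hub_cone [ 0.383 -0.485  0.053] 0.82 [142. 278.]
scene hub_cone [ 0.373 -0.19   0.067] 0.82 [236. 212.]
scene hub_cone [ 0.376 -0.344  0.072] 0.7 [187. 241.]
scene wide_cone [ 0.525 -0.241  0.043] 0.73 [253. 261.]
scene wide_cone [ 0.521 -0.369  0.049] 0.17 [211. 288.]
top stand [0.537 0.09  0.091] 0.84 [268. 207.]
top spool [0.551 0.075 0.089] 0.97 [273. 202.]
top hub_mouth [0.553 0.077 0.095] 0.62 [272. 201.]
top spool_label [0.557 0.076 0.095] 0.94 [272. 200.]
top spool_label [0.541 0.092 0.09 ] 0.69 [267. 205.]
top guide_arm [0.537 0.099 0.165] 0.58 [262. 205.]
top guide_roller [0.534 0.099 0.163] 0.57 [262. 206.]
top guide_hinge [0.54  0.09  0.092] 0.92 [268. 205.]
top hub_cone [ 0.36  -0.177  0.067] 0.85 [357. 265.]
top hub_cone [ 0.511 -0.365  0.046] 0.69 [416. 215.]
top hub_cone [ 0.363 -0.337  0.068] 0.68 [410. 263.]
top hub_cone [ 0.373 -0.475  0.046] 0.66 [453. 259.]
top wide_cone [ 0.514 -0.231  0.048] 0.72 [373. 214.]
[0.287 0.611 0.231] [[-0.     0.425  0.905]
 [ 0.     0.905 -0.425]
 [-1.     0.    -0.   ]] 1.0 [0.316 0.869 0.44 ]
```

View pics/a.png

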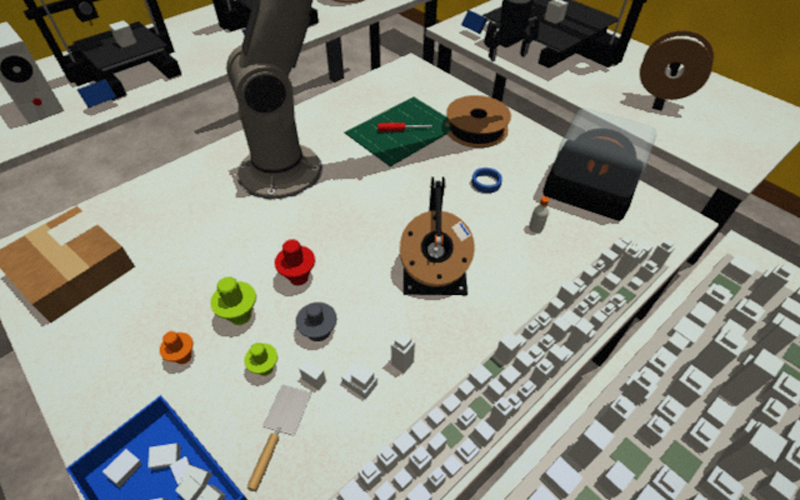

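View pics/b.png

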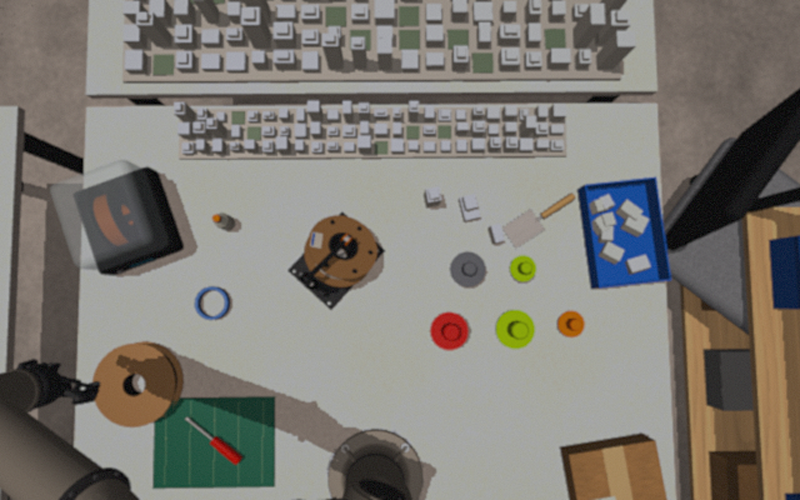

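The scene shows two lime cones: the big one at about (187,241) and the small one at (209,287). The orange cone is at (142,278) and the red one at (236,212). The small lime cone fits the description, since it is the smaller in its own colour. I'll confirm it in a crop and measure the geometry.

```bash
python3 - <<'E'
from h import *
np.set_printoptions(precision=4,suppress=True)
s=np.load("scene0.npz");t=np.load("top0.npz")
save("c.png",np.vstack([s["im"][130:310,160:400],t["im"][160:250,240:480].repeat(1,0)]),2.2)
from scipy.optimize import least_squares
rng=np.random.default_rng(0)
for n,D in(("scene",s),("top",t)):
    P=cloud(n,D["d"]);im=D["im"].astype(int);ok=D["d"]>0
    # spool face: points near, RANSAC plane
    near=ok&(np.linalg.norm(P[...,:2]-[.56,.07],axis=-1)<.13)&(P[...,2]>.03)&(P[...,2]<.16)
    X=P[near];C=im[near];brown=(C[:,0]>C[:,2]*1.6)&(C[:,0]>60)
    B=X[brown];best=0
    for _ in range(500):
        a,b,c=B[rng.choice(len(B),3,False)];m=np.cross(b-a,c-a);l=np.linalg.norm(m)
        if l<1e-5:continue
        m/=l;m*=np.sign(m[2])
        if abs(m[2]-.866)>.06:continue
        q=abs((B-a)@m)<.0025
        if q.sum()>best:best=q.sum();I=q
    Q=B[I];c=Q.mean(0);m=np.linalg.svd(Q-c)[2][2];m*=np.sign(m[2])
    h=m[:2]/np.linalg.norm(m[:2]);yaw=np.arctan2(h[1],h[0]);print(n,"normal",m,"tilt",np.degrees(np.arccos(m[2])),"yaw of -x",np.degrees(yaw),I.sum())
    e1=np.cross(m,[0,0,1]);e1/=np.linalg.norm(e1);e2=np.cross(m,e1)
    uv=np.c_[(Q-c)@e1,(Q-c)@e2]
    hull=cv2.convexHull((uv*1e4).astype(np.int32))[:,0]/1e4
    f=least_squares(lambda p:np.hypot(*(hull-p[:2]).T)-p[2],[0,0,.085],loss="soft_l1",f_scale=.001)
    mouth=c+f.x[0]*e1+f.x[1]*e2;print(" mouth",mouth,"R",f.x[2])
    # column/hinge/arm: high points near stand
    hi=ok&(np.linalg.norm(P[...,:2]-[.52,.11],axis=-1)<.13)&(P[...,2]>.13);H=P[hi]
    L=(H-mouth)@np.c_[np.r_[-h,0],np.cross([0,0,1],np.r_[-h,0]),[0,0,1]]
    for lo,hg in((.13,.15),(.15,.165),(.165,.18),(.18,.195),(.195,.21)):
        q=(H[:,2]>lo)&(H[:,2]<hg)
        if q.any():print(" z",lo,"stand xy rel mouth: med",np.median(L[q],0),"min",L[q].min(0),"max",L[q].max(0),q.sum())
    # small cone
    g=ok&(np.linalg.norm(P[...,:2]-[.515,-.365],axis=-1)<.07)&(im[...,1]>1.5*im[...,2])&(im[...,1]>80)
    G=P[g];k=G[G[:,2]>.08];print(" cone top z",np.percentile(G[:,2],98),"topmed",np.median(k,0),"bbox mid",(k.min(0)+k.max(0))/2,len(k))
    k=G[(G[:,2]>.043)&(G[:,2]<.052)];print(" lip",k.min(0),k.max(0),(k.min(0)+k.max(0))/2,len(k))
E
```

```text
scene normal [ 0.3671 -0.3357  0.8675] tilt 29.82830748068331 yaw of -x -42.441303654045306 1488
 mouth [0.567  0.0692 0.0986] R 0.0830691149701943
 z 0.13 stand xy rel mouth: med [0.0605 0.0039 0.0371] min [-0.0301 -0.0597  0.0314] max [0.1239 0.0571 0.0513] 287
 z 0.15 stand xy rel mouth: med [0.0226 0.0007 0.0586] min [-0.0263 -0.0144  0.0517] max [0.125  0.0144 0.0662] 96
 z 0.165 stand xy rel mouth: med [0.0702 0.0021 0.0737] min [ 0.0337 -0.0141  0.0665] max [0.1197 0.0153 0.0813] 84
 z 0.18 stand xy rel mouth: med [0.1036 0.0016 0.0884] min [ 0.0754 -0.0159  0.0823] max [0.1238 0.0183 0.0962] 75
 z 0.195 stand xy rel mouth: med [ 0.1109 -0.0038  0.1011] min [ 0.1005 -0.0145  0.0964] max [0.1238 0.0136 0.1049] 31
 cone top z 0.08911156774327343 topmed [ 0.5147 -0.3717  0.0864] bbox mid [ 0.5137 -0.3719  0.0852] 107
 lip [ 0.4825 -0.4031  0.0442] [ 0.5448 -0.3378  0.0519] [ 0.5137 -0.3704  0.0481] 320
top normal [ 0.3672 -0.3367  0.8671] tilt 29.880439320094354 yaw of -x -42.513176057581894 1083
 mouth [0.5647 0.0702 0.0982] R 0.08365734711791795
 z 0.13 stand xy rel mouth: med [0.0587 0.0027 0.038 ] min [-0.0287 -0.0566  0.0318] max [0.1243 0.0544 0.0516] 207
 z 0.15 stand xy rel mouth: med [ 0.0241 -0.0005  0.0587] min [-0.0219 -0.0122  0.0518] max [0.1242 0.0137 0.0668] 86
 z 0.165 stand xy rel mouth: med [ 0.0678 -0.0004  0.074 ] min [ 0.0341 -0.0111  0.0668] max [0.121  0.0141 0.0815] 88
 z 0.18 stand xy rel mouth: med [ 0.1048 -0.0003  0.088 ] min [ 0.0734 -0.0191  0.0819] max [0.1206 0.0168 0.0967] 67
 z 0.195 stand xy rel mouth: med [0.1112 0.0009 0.0993] min [ 0.0995 -0.0156  0.0968] max [0.1229 0.0139 0.1069] 45
 cone top z 0.08768781148948745 topmed [ 0.5113 -0.3696  0.0843] bbox mid [ 0.5114 -0.3695  0.0875] 72
 lip [ 0.4792 -0.4021  0.0431] [ 0.5446 -0.3385  0.0519] [ 0.5119 -0.3703  0.0475] 230
```

View pics/c.png

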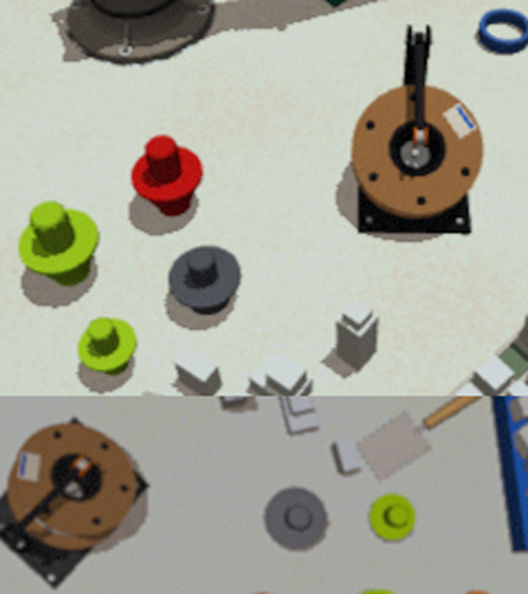

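The crop confirms the small lime cone: at (105,340) in the scene part and (390,517) in the top part. Its lip measures about 65 mm. The spool, the stowed arm with its roller, and the label are clear, and the plane fit gives a 29.9° lean in agreement from both cameras. Moving above the roller now.

```bash
python3 -m pendant '[85,-15,0,0,0.151, 85,-15,0,0,0.151, 85,0,-17.5,49.2,0, 85,0,-17.5,49.2,0, 85,0,-17.5,49.2,0, 85,0,-17.5,49.2,0, 85,0,-17.5,49.2,0, 85,0,-17.5,49.2,0, 85,0,-17.5,49.2,0, 85,0,-17.5,49.2,0, 85,0,-17.5,49.2,0, 85,0,-17.5,49.2,0, 85,0,-17.5,49.2,0, 85,0,-17.5,49.2,0, 85,0,0,0,0]' 30
cat >> h.py <<'E'
MO=np.array([.566,.0697,.0984]);H=np.radians(-42.5);SX=-np.array([np.cos(H),np.sin(H),0]);SY=np.cross([0,0,1],SX)
AX=-SX*.5+np.array([0,0,.866]);HI=MO+.108*SX;HI[2]=.185
def go(p):
    t,M,o=tool();print("clock",round(o["clock"],2),"tool shift mm",((np.array(p)-t)@M*1000).round(1),"yaw err rad about tool x",np.round(np.arctan2(-SY@M[:,2],-SY@M[:,1]),3),"tcp",t.round(4),"F",np.round(o["contact_force"],1),"w",round(o["grip_width"],4))
E
python3 -c "
from h import *
ro=HI-.1269*SX-np.array([0,0,.0462]);print(ro);go(ro-[0,0,.019])"
```

```text
clock: 2.88
tcp_pos: [0.5821, 0.0522, 0.2616]
orientation: [0.584, 1.488, -0.587]
contact_force: [0.0, 1.1, 0.5]
grip_width: 0.0849
[0.57993454 0.05693135 0.1388    ]
clock 2.88 tool shift mm [141.8   2.1  -5.2] yaw err rad about tool x -0.007 tcp [0.5821 0.0522 0.2616] F [0.  1.1 0.5] w 0.0849
```

```bash
python3 -m pendant '[85,40,2,-5,0, 60,40,0,0,0, 50,40,0,0,0, 45,22,0,0,0, 5,0,0,0,0, 5,0,0,0,0, 5,0,0,0,0, 5,0,0,0,0, 5,0,0,0,0]' 30
python3 - <<'E'
from h import *
go([.5799,.0569,.1198])
im,d=viewer.grab_frame("scene");save("d.png",im[80:260,240:460],3)
E
```

```text
clock: 4.0
tcp_pos: [0.577, 0.0618, 0.12]
orientation: [0.579, 1.494, -0.581]
contact_force: [-4.4, -1.9, -1.1]
grip_width: 0.0156
clock 4.0 tool shift mm [ 0.2 -1.6  5.4] yaw err rad about tool x 0.0 tcp [0.577  0.0618 0.12  ] F [-4.4 -1.9 -1.1] w 0.0156
```

View pics/d.png

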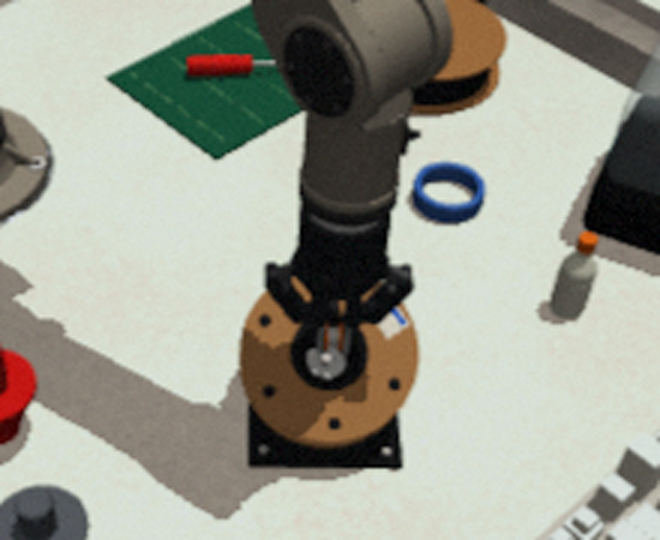

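The grip is 15.6 mm wide and the roller sits between the pads. Next I work out the arc for the swing.

```bash
python3 - <<'E'
from h import *
t,M,o=tool();g=t+[0,0,.019]-HI;x,z=g@SX,g[2];rr=np.hypot(x,z);f0=np.arctan2(z,-x);print(rr,f0)
f=np.linspace(f0,f0+2.28,16);X=-rr*np.cos(f);Z=rr*np.sin(f)
print(np.c_[-np.diff(Z),-np.diff(X)].round(4)*1000, HI+X[-1]*SX+[0,0,Z[-1]])
E
```

```text
0.12989869076591454 -0.3614896459451006
[[-18.9   5.6]
 [-19.6   2.6]
 [-19.7  -0.4]
 [-19.4  -3.3]
 [-18.7  -6.3]
 [-17.5  -9. ]
 [-16.  -11.6]
 [-14.  -13.9]
 [-11.8 -15.8]
 [ -9.3 -17.4]
 [ -6.5 -18.6]
 [ -3.6 -19.4]
 [ -0.6 -19.7]
 [  2.4 -19.6]
 [  5.3 -19. ]] [0.45374    0.17256734 0.30712479]
```

```bash
python3 -m pendant '[5,-18.9,0,5.6,0, 5,-19.6,0,2.6,0, 5,-19.7,0,-0.4,0, 5,-19.4,0,-3.3,0, 5,-18.7,0,-6.3,0, 5,-17.5,0,-9,0, 5,-16,0,-11.6,0, 5,-14,0,-13.9,0]'
python3 -c "
from h import *
go(HI+.1299*np.array([0,0,1])*np.sin(.855)-.1299*np.cos(.855)*SX-[0,0,.019])"
```

```text
clock: 5.05
tcp_pos: [0.5507, 0.086, 0.2642]
orientation: [0.579, 1.492, -0.581]
contact_force: [-3.1, -2.7, -6.1]
grip_width: 0.0155
clock 5.05 tool shift mm [ 0.2 -1.6 -0.5] yaw err rad about tool x -0.0 tcp [0.5507 0.086  0.2642] F [-3.1 -2.7 -6.1] w 0.0155
```

```bash
python3 -m pendant '[5,-11.8,0,-15.8,0, 5,-9.3,0,-17.4,0, 5,-6.5,0,-18.6,0, 5,-3.6,0,-19.4,0, 5,-0.6,0,-19.7,0, 5,2.4,0,-19.6,0, 5,5.3,0,-19,0, 5,0,0,0,0]'
python3 -c "
from h import *
go([.45374,.17257,.28812])"
```

```text
clock: 6.05
tcp_pos: [0.4548, 0.1744, 0.2891]
orientation: [0.579, 1.492, -0.578]
contact_force: [-6.1, -5.9, 6.8]
grip_width: 0.0151
clock 6.05 tool shift mm [ 1.  -2.1  0.4] yaw err rad about tool x 0.002 tcp [0.4548 0.1744 0.2891] F [-6.1 -5.9  6.8] w 0.0151
```

```bash
python3 -m pendant '[12,0,0,0,0, 25,0,0,0,0, 50,0,0,0,0, 60,0,0,0,0, 60,-35,0,0,0, 60,-35,0,0,0, 60,0,-36.2,41.1,0, 60,0,-36.2,41.1,0, 60,0,-36.2,41.1,0, 60,0,-36.2,41.1,0, 60,0,-36.2,41.1,0, 60,0,-36.2,41.1,0, 60,0,-36.2,41.1,0, 60,0,-36.2,41.1,0, 60,0,-36.2,41.1,0, 60,0,-36.2,41.1,0]'
python3 - <<'E'
from h import *
im,d=viewer.grab_frame("top");P=cloud("top",d)
L=(P-HI)@np.c_[SX,SY,[0,0,1]];q=(d>0)&(abs(L[...,1])<.03)&(abs(L[...,0])<.15)&(L[...,2]>.02);X=L[q]
print(len(X),X[X[:,2]>.09].mean(0) if len(X) else 0, X[X[:,2].argmax()] if len(X) else 0)
go([.5125,-.3703,.055])
E
```

```text
clock: 8.05
tcp_pos: [0.5157, -0.3716, 0.3572]
orientation: [0.579, 1.492, -0.579]
contact_force: [1.3, 1.1, 0.2]
grip_width: 0.0603
171 [ 0.05510216 -0.000268    0.12208019] [0.05396544 0.00644462 0.13956115]
clock 8.1 tool shift mm [301.7   7.6  -7.6] yaw err rad about tool x -0.005 tcp [ 0.5133 -0.3792  0.3567] F [-1.5 -3.8  2.1] w 0.0599
```

The arm rests raised: its roller is at (+55, +122) mm from the hinge, and (57, 122) was expected. Now descending over the cone.

```bash
python3 -m pendant '[60,55,0,0,0, 60,55,0,0,0, 60,55,0,0,0, 60,35,0,0,0, 60,0,0,0,0, 60,0,0,0,0]'
python3 -c "
from h import *
go([.5125,-.3703,.057])"
```

```text
clock: 8.85
tcp_pos: [0.5159, -0.3709, 0.1588]
orientation: [0.579, 1.49, -0.58]
contact_force: [0.5, -0.2, -0.6]
grip_width: 0.0599
clock 8.85 tool shift mm [101.8  -1.8  -3.2] yaw err rad about tool x 0.001 tcp [ 0.5159 -0.3709  0.1588] F [ 0.5 -0.2 -0.6] w 0.0599
```

```bash
python3 -m pendant '[60,50,-1.8,-3.2,0, 60,40,0,0,0, 60,12,0,0,0, 60,0,0,0,0, 10,0,0,0,0, 10,0,0,0,0, 10,0,0,0,0, 10,0,0,0,0]' 25
python3 - <<'E'
from h import *
go([.5125,-.3703,.057])
im,d=viewer.grab_frame("scene");save("e.png",im[200:340,140:320],3.5)
E
```

```text
clock: 9.85
tcp_pos: [0.5126, -0.3701, 0.057]
orientation: [0.579, 1.489, -0.579]
contact_force: [-0.7, 0.9, 6.8]
grip_width: 0.0271
clock 9.85 tool shift mm [ 0.  -0.2  0.1] yaw err rad about tool x 0.001 tcp [ 0.5126 -0.3701  0.057 ] F [-0.7  0.9  6.8] w 0.0271
```

View pics/e.png

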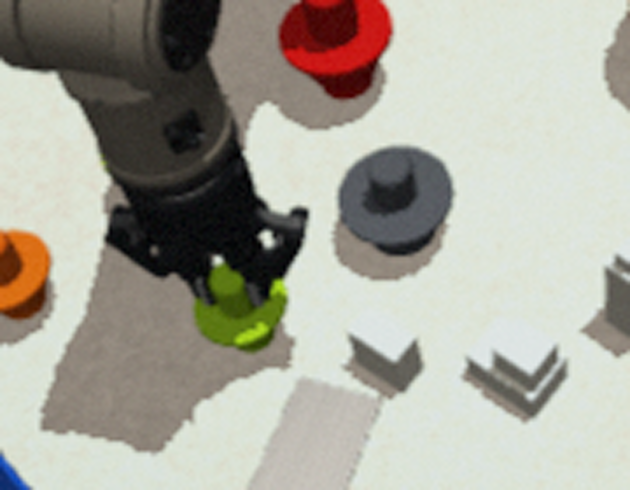

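```bash
python3 -m pendant '[10,0,0,5,0, 10,0,0,5,0, 10,0,0,5,0, 10,0,0,5,0, 10,0,0,0,0]'; python3 -m pendant '[10,0.2,0,5,0, 10,0.8,0,5,0, 10,1.2,0,5,0, 10,1.5,0,5,0, 10,0,0,0,0]'
python3 - <<'E'
from h import *
go([.5125,-.3703,.057])
P0,M,o=tool()
for n in("scene","top"):
    im,d=viewer.grab_frame(n);P=cloud(n,d);im=im.astype(int)
    g=(d>0)&(np.linalg.norm(P[...,:2]-[.53,-.39],axis=-1)<.09)&(im[...,1]>1.5*im[...,2])&(im[...,1]>60);G=P[g]
    np.savez(f"tilt_{n}.npz",G=G,P0=P0,M=M);save(f"f_{n}.png",im.astype(np.uint8)[(200 if n=="scene" else 150):(340 if n=="scene" else 290),(140 if n=="scene" else 340):(320 if n=="scene" else 520)],4)
    L=(G-P0)@M; print(n,len(G),(L.min(0)*1000).round(),(L.max(0)*1000).round())
E
```

```text
clock: 10.52
tcp_pos: [0.5263, -0.3826, 0.0565]
orientation: [0.58, 1.492, -0.579]
contact_force: [-2.2, 2.2, 7.8]
grip_width: 0.0275
clock: 11.15
tcp_pos: [0.5411, -0.3963, 0.0525]
orientation: [0.58, 1.492, -0.579]
contact_force: [-0.8, 2.4, 6.8]
grip_width: 0.027
clock 11.15 tool shift mm [ -4.5  -0.2 -38.7] yaw err rad about tool x 0.001 tcp [ 0.5411 -0.3963  0.0525] F [-0.8  2.4  6.8] w 0.027
scene 252 [-233.  -37.  -42.] [54. 43. 18.]
top 102 [-38.   4. -48.] [61. 30.  5.]
```

View pics/f_scene.png

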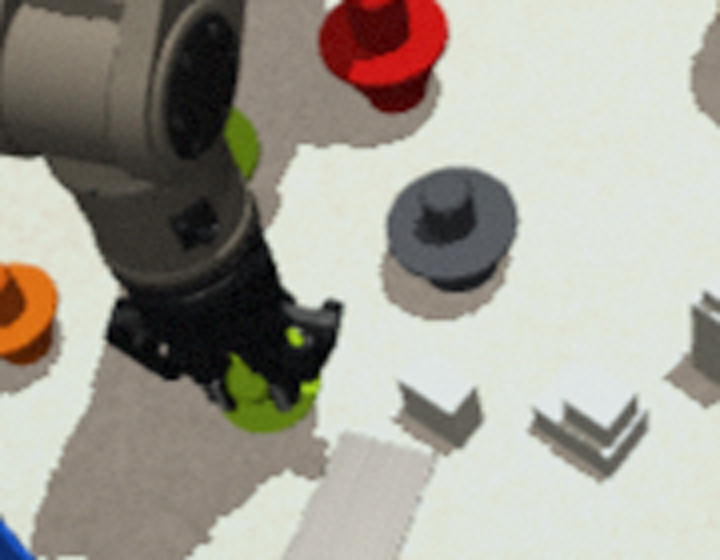

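The knob now leans towards the stand's −x (about (245,385) in the crop). Next: lift, carry it to the hub approach, then measure the tilt.

```bash
python3 -m pendant '[10,-20,0,0,0, 10,-45,0,0,0, 10,-50,0,0,0, 10,-50,0,0,0, 10,0,18,-12,0, 10,0,36,-24.3,0, 10,0,36,-24.3,0, 10,0,36,-24.3,0, 10,0,36,-24.3,0, 10,0,36,-24.3,0, 10,0,36,-24.3,0, 10,0,36,-24.3,0, 10,0,36,-24.3,0, 10,0,36,-24.3,0, 10,0,18,-12,0, 10,0,0,0,0, 10,0,0,0,0]'
cat > fit.py <<'E'
from h import *
from scipy.optimize import least_squares
PR=np.array([[0,0],[15.5,0],[15.5,14],[20,14],[31,44],[33,44],[33,48],[14,48],[14,86],[0,86]])/1000
def dist(G,o,z):
    q=G-o;h=q@z;r_=np.linalg.norm(q-np.outer(h,z),axis=1);p=np.c_[r_,h];D=[]
    for a,b in zip(PR[:-1],PR[1:]):
        t=np.clip((p-a)@(b-a)/((b-a)@(b-a)),0,1);D.append(np.linalg.norm(p-a-t[:,None]*(b-a),axis=1))
    return np.min(D,0)
def fit(o0,z0,rad=.075,axis_only_tilt=False):
    Gs=[]
    for n in("scene","top"):
        im,d=viewer.grab_frame(n);P=cloud(n,d);i=im.astype(int)
        g=(d>0)&(np.linalg.norm(P-(o0+.045*z0),axis=-1)<rad)&(i[...,1]>1.4*i[...,2])&(i[...,1]>1.05*i[...,0])&(i[...,1]>50);Gs.append(P[g])
        np.savez("last_"+n+".npz",im=im,d=d)
    G=np.vstack(Gs)
    def zz(p): v=z0+p[3]*SX+p[4]*SY;return v/np.linalg.norm(v)
    f=least_squares(lambda p:np.r_[dist(G,o0+p[:3],zz(p)),p[:3]*.05*len(G)**.5,np.array(p[3:])*.002*len(G)**.5],np.zeros(5),loss="soft_l1",f_scale=.002)
    o=o0+f.x[:3];z=zz(f.x)
    print("n",[len(g) for g in Gs],"rms",np.median(dist(G,o,z)).round(4),"origin",o.round(4),"tilt to -x deg",np.degrees(np.arctan2(-z@SX,z[2])).round(1),"to y",np.degrees(np.arctan2(z@SY,z[2])).round(1))
    s=MO-.041*AX;e=o-s;print("rel seat mm: x,y,z",(np.r_[e@SX,e@SY,e[2]]*1000).round(1),"axial",(e@AX*1000).round(1))
    return o,z
E
python3 - <<'E'
from fit import *
go(MO+.106*AX-[0,0,.019])
t,M,o=tool();fit(t+[0,0,.019]-.077*AX,AX)
im=np.load("last_scene.npz")["im"];save("g.png",im[90:240,260:440],4)
E
```

```text
clock: 13.38
tcp_pos: [0.6046, 0.0306, 0.2169]
orientation: [0.581, 1.491, -0.582]
contact_force: [0.3, -0.0, -0.5]
grip_width: 0.0276
clock 13.38 tool shift mm [45.7  2.7 -1.9] yaw err rad about tool x -0.002 tcp [0.6046 0.0306 0.2169] F [ 0.3 -0.  -0.5] w 0.0276
n [357, 0] rms 0.0011 origin [0.577  0.0542 0.1721] tilt to -x deg 27.1 to y 1.3
rel seat mm: x,y,z [-39.1   4.  109.2] axial 114.1
```

View pics/g.png

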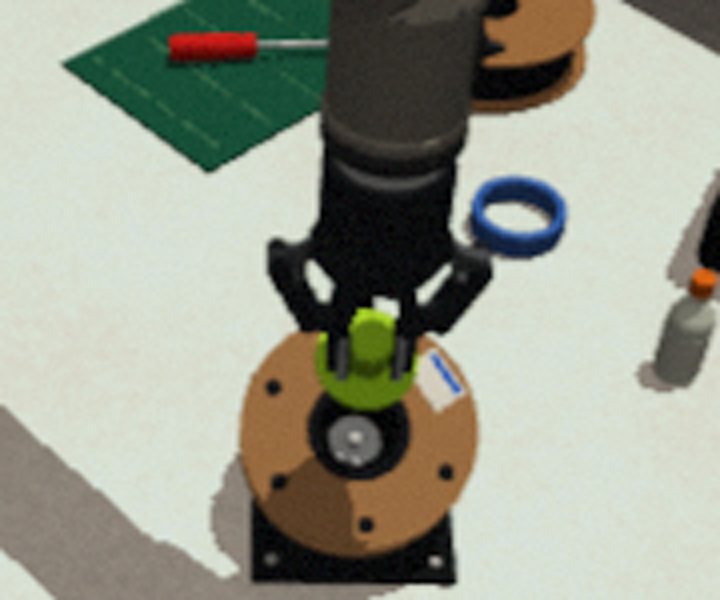

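The cone is tilted about 27° and held above the hub. I line it up and enter to about 30 mm short of home, then re-measure.

```bash
python3 -m pendant '[10,15,3,-2,0, 10,20,0,0,0, 10,11,0,0,0, 10,0,0,0,0, 10,8.7,0,-5,0, 10,8.7,0,-5,0, 10,8.7,0,-5,0, 10,8.7,0,-5,0, 10,0,0,0,0, 10,0,0,0,0]'
python3 - <<'E'
from fit import *
go(MO+.036*AX-[0,0,.019])
t,M,o=tool();fit(t+[0,0,.019]-.077*AX,AX)
E
```

```text
clock: 14.72
tcp_pos: [0.5909, 0.0501, 0.1359]
orientation: [0.579, 1.492, -0.579]
contact_force: [-0.4, -0.5, -0.4]
grip_width: 0.0273
clock 14.72 tool shift mm [ 25.3  -2.4 -13.6] yaw err rad about tool x 0.001 tcp [0.5909 0.0501 0.1359] F [-0.4 -0.5 -0.4] w 0.0273
n [323, 0] rms 0.0013 origin [0.5645 0.0742 0.0904] tilt to -x deg 26.3 to y 1.3
rel seat mm: x,y,z [-16.4  -2.3  27.5] axial 32.0
```

```bash
python3 -m pendant '[10,3.8,-2.3,-2.2,0, 10,3.8,0,-2.2,0, 10,3.8,0,-2.2,0, 10,3.8,0,-2.2,0, 10,3.8,0,-2.2,0, 10,0,0,0,0, 10,0,0,0,0]'
python3 - <<'E'
from fit import *
go(MO+.036*AX-[0,0,.019])
t,M,o=tool();fit(t+[0,0,.019]-.077*AX,AX)
E
```

```text
clock: 15.7
tcp_pos: [0.581, 0.0559, 0.1167]
orientation: [0.579, 1.492, -0.579]
contact_force: [0.5, -0.2, -2.0]
grip_width: 0.0275
clock 15.7 tool shift mm [ 6.2  0.  -2.3] yaw err rad about tool x 0.001 tcp [0.581  0.0559 0.1167] F [ 0.5 -0.2 -2. ] w 0.0275
n [317, 0] rms 0.0013 origin [0.5555 0.0807 0.0712] tilt to -x deg 26.7 to y 1.1
rel seat mm: x,y,z [-5.3 -1.1  8.4] axial 9.9
```

```bash
python3 -m pendant '[10,1.7,0,-0.6,0, 10,1.7,0,-0.6,0, 10,1.7,0,-0.6,0, 10,0,0,0,0]';python3 -m pendant '[10,1.2,0,-0.3,0, 10,1.2,0,-0.3,0, 10,0,0,0,0]'
python3 - <<'E'
from fit import *
go(MO+.036*AX-[0,0,.019])
t,M,o=tool();fit(t+[0,0,.019]-.077*AX,AX)
E
```

```text
clock: 16.3
tcp_pos: [0.5805, 0.057, 0.1119]
orientation: [0.58, 1.49, -0.579]
contact_force: [3.1, -1.2, 0.3]
grip_width: 0.0273
clock: 16.68
tcp_pos: [0.5805, 0.0575, 0.1098]
orientation: [0.58, 1.489, -0.578]
contact_force: [4.5, -0.8, 2.8]
grip_width: 0.0273
clock 16.68 tool shift mm [-0.7 -0.8 -0.9] yaw err rad about tool x 0.001 tcp [0.5805 0.0575 0.1098] F [ 4.5 -0.8  2.8] w 0.0273
n [319, 0] rms 0.0015 origin [0.5544 0.0815 0.0643] tilt to -x deg 26.4 to y 0.8
rel seat mm: x,y,z [-3.9 -0.8  1.4] axial 3.2
```

```bash
python3 -m pendant '[10,1.2,0,0.8,0, 10,1.2,0,0.8,0, 10,0,0,0,0]';python3 -m pendant '[10,1.2,0,0.8,0, 10,0,0,0,0, 10,0,0,0,0]'
python3 - <<'E'
from fit import *
go(MO+.036*AX-[0,0,.019])
t,M,o=tool();fit(t+[0,0,.019]-.077*AX,AX)
E
```

```text
clock: 17.15
tcp_pos: [0.5813, 0.0575, 0.1086]
orientation: [0.581, 1.492, -0.577]
contact_force: [-0.8, 1.4, 16.2]
grip_width: 0.0271
clock: 17.52
tcp_pos: [0.5822, 0.0569, 0.1078]
orientation: [0.582, 1.491, -0.577]
contact_force: [-0.8, 1.2, 19.1]
grip_width: 0.0273
clock 17.52 tool shift mm [-2.8 -1.5 -2.5] yaw err rad about tool x 0.001 tcp [0.5822 0.0569 0.1078] F [-0.8  1.2 19.1] w 0.0273
n [318, 0] rms 0.0013 origin [0.5539 0.0809 0.0635] tilt to -x deg 28.5 to y -0.8
rel seat mm: x,y,z [-4.  -0.1  0.6] axial 2.5
```

```bash
python3 -m pendant '[20,-1,0,0,0, 35,0,0,0,0, 55,0,0,0,0, 55,-30,0,0,0, 55,-60,0,0,0, 55,-60,0,0,0, 55,0,60,0,0, 20,0,60,0,0, 0,0,60,0,0, 0,0,0,0,0]'
python3 - <<'E'
from fit import *
go(MO+.036*AX-[0,0,.019])
fit(MO-.041*AX,AX)
s=np.load("last_scene.npz")["im"];t=np.load("last_top.npz")["im"]
save("i.png",np.hstack([s[130:250,280:400],t[140:260,210:330]]),3.3)
np.set_printoptions(precision=4,suppress=True)
# lip-top plane: green points with radius 16..32 from axis
for n in("scene","top"):
    z=np.load(f"last_{n}.npz");P=cloud(n,z["d"]);i=z["im"].astype(int)
    L=P-MO;h=L@AX;rad=np.linalg.norm(L-h[...,None]*AX,axis=-1)
    gr=(i[...,1]>1.4*i[...,2])&(i[...,1]>1.05*i[...,0])&(z["d"]>0)
    q=gr&(rad>.017)&(rad<.031)&(h>-.005)&(h<.02);Q=P[q];c=Q.mean(0);m=np.linalg.svd(Q-c)[2][2];m*=np.sign(m[2])
    br=(i[...,0]>1.6*i[...,2])&~gr&(rad>.04)&(rad<.08)&(abs(h)<.006)&(z["d"]>0)
    B=P[br];cb=B.mean(0);mb=np.linalg.svd(B-cb)[2][2];mb*=np.sign(mb[2])
    print(n,q.sum(),"lip height over mouth plane",np.median(h[q]),"face",np.median(h[br]),"angle lip/face deg",np.degrees(np.arccos(m@mb)),"lip tilt",np.degrees(np.arctan2(-m@SX,m[2])),np.degrees(np.arctan2(m@SY,m[2])))
    k=gr&(h>.04)&(rad<.03);print("  knob top c, rel axis x,y mm",((np.median(P[k],0)-MO)@np.c_[SX*.866+[0,0,.5],SY,AX]*1000).round(1),k.sum())
E
```

```text
clock: 18.88
tcp_pos: [0.7027, 0.1947, 0.2533]
orientation: [0.573, 1.497, -0.575]
contact_force: [0.0, -0.0, 0.3]
grip_width: 0.0011
clock 18.88 tool shift mm [ 143.1 -184.2    0.6] yaw err rad about tool x 0.008 tcp [0.7027 0.1947 0.2533] F [ 0.  -0.   0.3] w 0.0011
n [445, 370] rms 0.0013 origin [0.5529 0.0821 0.0631] tilt to -x deg 27.0 to y -0.7
rel seat mm: x,y,z [-2.5 -0.3  0.2] axial 1.5
scene 234 lip height over mouth plane 0.00912712177654719 face 0.0005990839668774704 angle lip/face deg 2.355307255627375 lip tilt 27.728690388168328 -0.9147953124417039
  knob top c, rel axis x,y mm [ 1.6  0.  46.6] 85
top 167 lip height over mouth plane 0.006923734702363487 face -0.000747369580990195 angle lip/face deg 3.673214692034798 lip tilt 26.514193768251886 0.7520306490493041
  knob top c, rel axis x,y mm [ 4.1  1.1 45.1] 68
```

View pics/i.png

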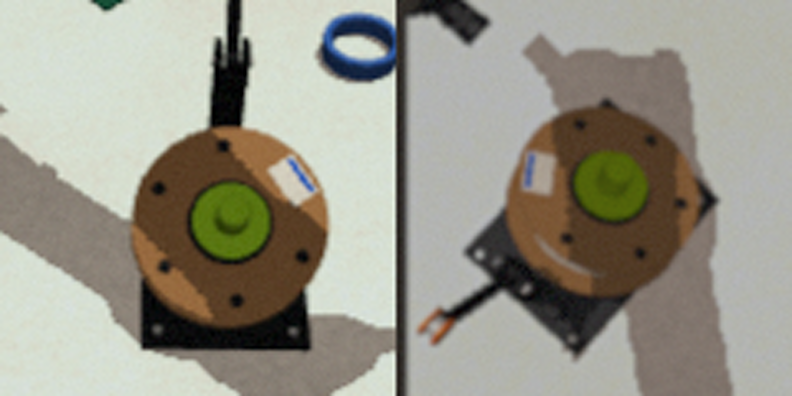

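The cone is nearly home. Its lip stands 7.7–8.5 mm above the face, where 7 is expected, and it is about 3° too upright. I'll press the knob top lightly to straighten it, since a vertical press there tips it towards −x.

```bash
python3 -c "
from h import *
go(MO+.045*AX-.011*SX+[0,0,.013])"
```

```text
clock 18.98 tool shift mm [ 105.1 -179.1   13.6] yaw err rad about tool x 0.001 tcp [0.7017 0.1887 0.2549] F [-0.3 -1.1  0.4] w -0.0002
```

```bash
python3 -m pendant '[0,0,-60,4.6,0, 0,0,-60,4.5,0, 0,0,-59,4.5,0, 0,50,0,0,0, 0,30,0,0,0, 0,20,0,0,0, 0,0,0,0,0, 0,0,0,0,0]'; python3 -c "
from h import *
go(MO+.045*AX-.011*SX+[0,0,.003])"; python3 -m pendant '[0,4,0,0,0, 0,3,0,0,0, 0,2,0,0,0, 0,1,0,0,0, 0,0,0,0,0]'
```

```text
clock: 19.98
tcp_pos: [0.5917, 0.0466, 0.1577]
orientation: [0.581, 1.491, -0.58]
contact_force: [-0.0, 1.0, 0.3]
grip_width: -0.0001
clock 19.98 tool shift mm [17.3 -0.3 -1. ] yaw err rad about tool x -0.0 tcp [0.5917 0.0466 0.1577] F [-0.   1.   0.3] w -0.0001
clock: 20.6
tcp_pos: [0.5916, 0.0475, 0.1465]
orientation: [0.579, 1.492, -0.579]
contact_force: [0.9, 0.6, 0.4]
grip_width: 0.0001
```

```bash
python3 -m pendant '[0,3,0,0,0, 0,2,0,0,0, 0,0,0,0,0]'; python3 -m pendant '[0,2,0,0,0, 0,0,0,0,0]'; python3 -m pendant '[0,1.5,0,0,0, 0,0,0,0,0]'
```

```text
clock: 20.98
tcp_pos: [0.5915, 0.0475, 0.1414]
orientation: [0.579, 1.492, -0.58]
contact_force: [0.2, -0.1, -0.4]
grip_width: -0.0
clock: 21.22
tcp_pos: [0.5915, 0.0475, 0.1394]
orientation: [0.579, 1.492, -0.58]
contact_force: [0.3, 0.3, 0.1]
grip_width: 0.0003
clock: 21.48
tcp_pos: [0.5915, 0.0475, 0.138]
orientation: [0.579, 1.492, -0.579]
contact_force: [-0.2, 0.1, 0.2]
grip_width: 0.0002
```

```bash
python3 -m pendant '[0,-2,0,-6,0, 0,1,0,0,0, 0,1,0,0,0, 0,0,0,0,0]'; python3 -m pendant '[0,1.5,0,0,0, 0,0,0,0,0]'; python3 -m pendant '[0,1.5,0,0,0, 0,0,0,0,0]'
```

```text
clock: 21.98
tcp_pos: [0.5877, 0.051, 0.1385]
orientation: [0.58, 1.491, -0.58]
contact_force: [0.6, -2.1, 3.3]
grip_width: -0.0003
clock: 22.22
tcp_pos: [0.5882, 0.0507, 0.1379]
orientation: [0.58, 1.49, -0.579]
contact_force: [-0.9, -4.3, 11.4]
grip_width: 0.0002
clock: 22.48
tcp_pos: [0.5888, 0.0504, 0.1376]
orientation: [0.581, 1.489, -0.579]
contact_force: [-2.9, -4.8, 19.5]
grip_width: -0.0
```

```bash
cat > chk.py <<'E'
from fit import *
def chk():
    fit(MO-.041*AX,AX)
    for n in("scene","top"):
        z=np.load(f"last_{n}.npz");P=cloud(n,z["d"]);i=z["im"].astype(int)
        L=P-MO;h=L@AX;rad=np.linalg.norm(L-h[...,None]*AX,axis=-1)
        gr=(i[...,1]>1.4*i[...,2])&(i[...,1]>1.05*i[...,0])&(z["d"]>0)
        q=gr&(rad>.017)&(rad<.031)&(h>-.005)&(h<.02);Q=P[q];c=Q.mean(0);m=np.linalg.svd(Q-c)[2][2];m*=np.sign(m[2])
        br=(i[...,0]>1.6*i[...,2])&~gr&(rad>.04)&(rad<.08)&(abs(h)<.006)&(z["d"]>0);B=P[br];cb=B.mean(0);mb=np.linalg.svd(B-cb)[2][2];mb*=np.sign(mb[2])
        k=gr&(h>.04)&(rad<.03);G=np.c_[SX*.866+[0,0,.5],SY,AX]
        lip=gr&(h>0)&(h<.013)&(rad<.04);l=(P[lip]-MO)@G
        bl=(i[...,2]>1.5*i[...,0])&(i[...,2]>60)&(rad>.05)&(rad<.09)&(abs(h)<.01)&(z["d"]>0);b=(np.median(P[bl],0)-MO)@G if bl.any() else [0,0,0]
        print(n,q.sum(),"lip-face mm",((np.median(h[q])-np.median(h[br]))*1e3).round(1),"tilt lip",np.degrees(np.arctan2(-m@SX,m[2])).round(1),"face",np.degrees(np.arctan2(-mb@SX,mb[2])).round(1),"y",np.degrees(np.arctan2((m-mb)@SY,1)).round(1),"knob",((np.median(P[k],0)-MO)@G*1e3).round(1),"lip mid",((l.min(0)+l.max(0))*500).round(1),"label deg",np.degrees(np.arctan2(b[1],b[0])).round(1),bl.sum())
E
python3 -m pendant '[0,-30,0,0,0, 0,-60,0,0,0, 0,-50,60,0,0, 0,0,60,0,0, 0,0,60,0,0, 0,0,0,0,0]'
python3 -c "
from chk import *
chk()
go(MO)"
```

```text
clock: 23.22
tcp_pos: [0.7009, 0.1826, 0.2621]
orientation: [0.574, 1.497, -0.573]
contact_force: [-0.7, -1.1, -1.0]
grip_width: -0.0001
n [453, 363] rms 0.0013 origin [0.5506 0.0839 0.0634] tilt to -x deg 30.4 to y -0.8
rel seat mm: x,y,z [ 0.4 -0.1  0.5] axial 0.2
scene 248 lip-face mm 6.8 tilt lip 31.3 face 30.0 y -0.4 knob [-0.3  0.4 45.5] lip mid [-0.2 -1.5  6.3] label deg -58.0 16
top 163 lip-face mm 6.9 tilt lip 30.4 face 30.0 y 0.3 knob [ 1.4 -0.4 44.3] lip mid [ 0.1 -0.8  6.4] label deg -56.8 7
clock 23.32 tool shift mm [ 165.6 -168.6  -26.9] yaw err rad about tool x 0.002 tcp [0.6999 0.1763 0.2636] F [-0.  -1.   0.5] w 0.0001
```

Seated: the lip stands 6.9 mm above the face (7 expected), the cone tilt is 30.4° against 30.0° for the face, and the origin is within 1 mm of the seat. Next I turn the spool by dragging a fingertip lightly on its face, on the side where the gripper body clears the knob.

```bash
python3 -c "
from h import *
d=-.866*SX-np.array([0,0,.5])
go(MO-.070*SY-.0215*d-.006*SX+[0,0,.012])"
```

```text
clock 23.32 tool shift mm [142.7 -98.6 -39.4] yaw err rad about tool x 0.002 tcp [0.6999 0.1763 0.2636] F [-0.  -1.   0.5] w 0.0001
```

```bash
python3 -m pendant '[0,0,-50,-20,0, 0,0,-48,-19,0, 0,50,0,0,0, 0,50,0,0,0, 0,30,0,0,0, 0,0,0,0,0, 0,0,0,0,0]'; python3 -c "
from h import *
d=-.866*SX-np.array([0,0,.5])
go(MO-.070*SY-.0215*d-.006*SX)"
```

```text
clock: 24.2
tcp_pos: [0.6063, 0.1288, 0.1367]
orientation: [0.581, 1.49, -0.579]
contact_force: [-1.1, 0.2, 0.8]
grip_width: -0.0
clock 24.2 tool shift mm [27.6 -0.8 -2.4] yaw err rad about tool x -0.0 tcp [0.6063 0.1288 0.1367] F [-1.1  0.2  0.8] w -0.0
```

```bash
python3 -m pendant '[0,12,0,-2,0, 0,8,0,0,0, 0,5,0,0,0, 0,0,0,0,0]'; python3 -m pendant '[0,2,0,0,0, 0,0,0,0,0]';  python3 -m pendant '[0,1.5,0,0,0, 0,0,0,0,0]'
```

```text
clock: 24.7
tcp_pos: [0.6052, 0.1306, 0.1104]
orientation: [0.58, 1.49, -0.579]
contact_force: [2.1, -1.1, 2.8]
grip_width: -0.0003
clock: 24.95
tcp_pos: [0.6065, 0.1302, 0.1096]
orientation: [0.581, 1.487, -0.578]
contact_force: [2.6, -2.1, 6.3]
grip_width: 0.0003
clock: 25.2
tcp_pos: [0.6076, 0.1297, 0.1088]
orientation: [0.582, 1.485, -0.578]
contact_force: [4.5, -2.1, 9.2]
grip_width: 0.0001
```

```bash
python3 -m pendant '[0,2.2,0,3.7,0, 0,2.2,0,3.7,0, 0,2.2,0,3.7,0, 0,2.2,0,3.7,0, 0,2.2,0,3.7,0, 0,2.2,0,3.7,0, 0,2.2,0,3.7,0, 0,2.2,0,3.7,0, 0,2.2,0,3.7,0, 0,2.2,0,3.7,0, 0,0,0,0,0]'; python3 -c "
from chk import *
chk()"
```

```text
clock: 26.58
tcp_pos: [0.6345, 0.1029, 0.0869]
orientation: [0.581, 1.485, -0.581]
contact_force: [1.2, -5.7, 11.2]
grip_width: 0.0004
n [429, 364] rms 0.0013 origin [0.5512 0.0833 0.0631] tilt to -x deg 29.8 to y -0.3
rel seat mm: x,y,z [-0.4 -0.   0.2] axial 0.4
scene 226 lip-face mm 7.1 tilt lip 30.5 face 30.1 y 0.1 knob [-0.5 -0.7 48. ] lip mid [-0.6 -0.1  6.5] label deg 0.0 0
top 152 lip-face mm 6.9 tilt lip 29.4 face 30.0 y -0.5 knob [ 1.8 -1.1 45.2] lip mid [ 0.  -0.7  6.3] label deg 0.0 0
```

```bash
python3 -c "
from h import *
s=np.load('last_scene.npz')['im'];t=np.load('last_top.npz')['im']
save('j.png',np.hstack([s[130:250,280:400],t[140:260,210:330]]),3.3)"
```

```text
(no output)
```

View pics/j.png

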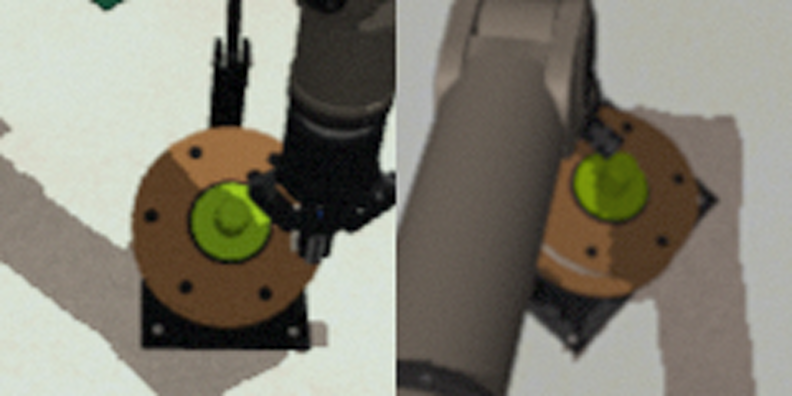

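The holes have turned about 38° clockwise in the scene view: for example (158,188) moved to (195,152) and (165,266) to (151,216). The finger dragged without slip and the cone is still home. Dragging it back now.

```bash
python3 -m pendant '[0,-2.2,0,-3.7,0, 0,-2.2,0,-3.7,0, 0,-2.2,0,-3.7,0, 0,-2.2,0,-3.7,0, 0,-2.2,0,-3.7,0, 0,-2.2,0,-3.7,0, 0,-2.2,0,-3.7,0, 0,-2.2,0,-3.7,0, 0,-2.2,0,-3.7,0, 0,-2.2,0,-3.7,0, 0,0,0,0,0]'; python3 -m pendant '[0,-10,0,0,0, 0,-30,0,0,0, 0,-50,30,0,0, 0,-50,50,0,0, 0,0,50,0,0, 0,0,0,0,0, 0,0,0,0,0]';  python3 -c "
from chk import *
chk()
s=np.load('last_scene.npz')['im'];t=np.load('last_top.npz')['im']
save('k.png',np.hstack([s[90:250,280:400],t[140:300,210:330]]),3)
print(tool()[2]['contact_force'])"
```

```text
clock: 28.05
tcp_pos: [0.6067, 0.1283, 0.1086]
orientation: [0.581, 1.486, -0.58]
contact_force: [2.5, -6.3, 9.1]
grip_width: -0.0
clock: 28.92
tcp_pos: [0.6871, 0.2222, 0.24]
orientation: [0.578, 1.494, -0.581]
contact_force: [-0.5, -0.8, -0.8]
grip_width: 0.0003
n [451, 371] rms 0.0012 origin [0.5515 0.084  0.063 ] tilt to -x deg 29.9 to y -0.1
rel seat mm: x,y,z [-0.2 -0.8  0.1] axial 0.1
scene 241 lip-face mm 6.8 tilt lip 30.7 face 30.1 y 0.2 knob [-0.2  0.2 44.7] lip mid [-0.9 -1.4  6.2] label deg -57.7 16
top 161 lip-face mm 7.1 tilt lip 29.1 face 30.1 y 1.0 knob [ 1.4 -0.6 43.9] lip mid [ 0.5 -0.4  6.1] label deg -57.7 8
[0.04116922 0.14925723 0.04870805]
```

View pics/k.png

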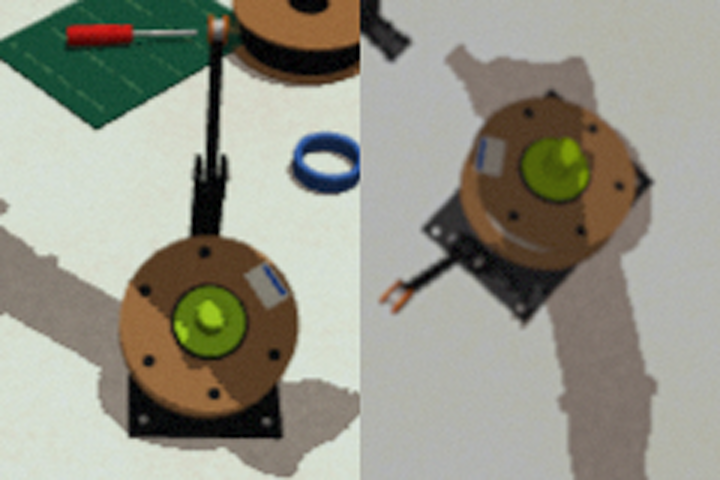

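The label is back at −57.7°, where it stood (−57 to −58°). The arm is raised, the cone is home and straight, and the tool is clear of everything. Handing in.

```bash
python3 -c "
from h import *
print(r.hand_in())"
```

```text
the job is handed in; nothing more can be done
None
```

The spool is ready to run and the job was handed in at about 29 s of the 64 s allowed; no verdict was reported.

- **Guide arm:** I pinched the roller and swung the arm over, and it stayed back on its stop by itself. After release the roller measured (+55, +122) mm from the hinge, where (57, 122) was expected. It is still raised in the last picture.
- **Cone:** I gripped the small lime cone by its knob, tilted it 30° against the table and guided it in. The first check after letting go showed it about 3° crooked and 1–2 mm proud. A light press of about 19 N on the knob straightened it.
- **Final cone check:** The fitted origin is within about 1 mm of the seat. The lip stands 6.8–7.1 mm above the face (7 expected). The cone leans 29.9° against 30.1° for the face. The two cameras disagree slightly on the lip angle, 30.7° and 29.1°, but both are within tolerance.
- **Spool turn:** I turned it by dragging a fingertip on its face. It went about 38° and came back, and the cone stayed home. The arm hid the label at the far end, so I judged that angle from the flange holes. The label ended at −57.7°, against −58.0° and −56.8° before the turn.
- **Other things on the table:** I touched none of them on purpose, but I did not measure their positions again at the end.

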